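Level the test stage by its two foot screws

TASK

The small grey test stage on the table is out of level. Turn its blue and orange foot screws, each as far as needed, until the white bubble in each of its two vials lies wholly between that vial's black lines; then let go.

Things in the scene. Friction and masses are not known exactly. Their poses are not given: they have to be found in the camera images.
- blue_screw_grip (a point): Blue bar handle (46x13x36 mm) of the foot screw at the stage's front right corner. Point: on the vertical screw axis, 77 mm over the table, 15 mm under the bar's top, 35 mm over the stage's top; x along the bar (pinch across y, 13 mm). It turns about z, stays where left (0.06 N m). Turned clockwise from above it raises the front edge; it moves only the lengthwise bubble, 24 mm per rad, clockwise = to the front.
- orange_screw_grip (a point): The same bar handle in orange, on the foot screw at the rear left corner, 90 mm behind and 200 mm left of the blue one on the stage; same point, heights and axes. Turned clockwise from above it raises the left edge; it moves only the crosswise bubble, 24 mm per rad, clockwise = to the left. A steel collar of 32 mm diameter stands 4 mm over the stage round each screw. The dome at the rear right is a fixed foot.
- lengthwise_bubble (a joint): White bubble (16x9 mm) in the vial that runs front to rear on the grey metal stage (150 mm front to rear, 260 wide, top 42 mm over the table, turned up to 0.25 rad). Value in m: 0 midway between the two black lines of that vial, + towards the front (robot side). Starts at +0.012 to +0.026. Wholly between the lines within 0.007. Vials are 92x22 mm, bright green, 10 mm high.
- crosswise_bubble (a joint): White bubble (16x9 mm) in the vial that runs left to right on the stage. Value in m: 0 midway between the two black lines of that vial, + towards the left. Starts anywhere from -0.026 to +0.026. Wholly between the lines within 0.007. Neither bubble can be touched; they only follow the screws. A blue-capped cartridge, 22 mm high, is fixed on the stage's front left corner.

How it is judged:
By the outcome, as a careful person would: the job done as asked, in the order asked, and still so for the second after the job is handed in, with the robot touching nothing.
It also fails if it takes over 48 s, if anything falls off the work surface, if the arm or the gripper's body presses on something with over 40 N, if the wrist force passes 120 N, or if a joint passes its speed limit or range.

ROBOT

A 6-joint arm with a two-finger parallel gripper is mounted at the origin on a cart in front of the work surface, level with it; the furniture and walls round the work are solid. World frame = base frame: x ahead of the robot, y to its left, z up, the work surface at z = 0. Lengths are in m, angles in degrees, forces in N, time in s.
With the tool pointing down it reaches from about 0.35 to 0.875 m from the base axis. Payload 4.2 kg.
Tool frame: the origin (TCP) lies midway between the tips of the shut fingers; the grasp point (between the pads) lies 19 mm behind it; z points along the fingers, y is the direction in which the jaws open and shut (so a half turn about z gives the same grasp; the last joint's range is limited). The gripper opens to 87 mm and grips with 3 to 60 N. Pads are 19 mm wide; open, the fingers measure 117 mm over their backs; the gripper's body (75 mm by 190 mm) begins 51 mm behind the grasp point.
Start: joints at [-53.423, 22.042, 0.453, 0, -68.411, -14.817], TCP at [0.232, -0.58, 0.223] pointing down, gripper open.
Joint ranges: [-179.83, 179.83], [-69.29, 118.12], [-61.27, 80.66], [-181.25, 117.63], [-171.15, -9.14], [-177.46, 177.46]. Speed limits (degrees/s): [159.86, 159.86, 180, 180, 180, 180].

INTERFACE

Orientations are given as a 3x3 rotation matrix whose columns are the frame's x, y, z axes.
In Python, from station import r gives the robot as it stands.
- The arm moves only by the tool carry_out, never from a script. Its argument "steps" is a list of rows, each a list of 2 entries, a list of its own where there are three numbers: the shift along the tool's x, y, z in cm, then the turn about the tool's z in degrees. In form: [[[x, y, z], twist], ...]. A call has 1 to 20 rows; each row is the pose to reach, as a shift and turn from the pose measured when the call began, along the tool's axes at that moment; what a row does not reach only later rows make up. A row lasts 1/10 s, in which the tool goes at most 50 mm and 8.59 degrees, less where a joint would pass 70% of its speed; a pose out of reach is approached as far as the arm can. A call with a gripper value outside its range is refused whole. "gripper" is the gripper's target within -1 to 1 (fully open at 1, half-way at 0, shut at -1), set as the call begins (left out, the last holds). The fingers move at their own pace and stop on an object; the grip force is fixed at half the most. Time passes only in rows, so rows that repeat a pose let the fingers close. It gives the time, the measured TCP pose, the force and the opening at its end, in the units of the state.
- r.sense(): the state, without advancing time (a new reading comes with each control period).
- r.capture(name): name is "scene" or "top" or "wrist"; returns the picture (400x640x3 uint8, red, green, blue); there is no depth.
- r.calibration(name): a dict with "camera_matrix" (3x3 intrinsics, pixels), "D" ([k1, k2, p1, p2, k3] as OpenCV has them; the pictures are not rectified), "world_from_camera" (4x4, takes a point from camera to world coordinates). Camera axes: x right, y up, looking along -z (the intrinsics and any distortion apply to the point x, -y, -z); pixel columns grow to the right and rows downward; lengths in m; the calibration is good to about 2 mm. A picture is of the moment at which its call begins: read the wrist's pose just before it. calibration takes no time and is no camera call; for the wrist camera it gives the pose at the moment of the call.
- r.finish_job(): hands the job in, once; it reports no verdict.
Trained networks look in the newest picture that a camera, given by its name, has taken for a name from the list of things; names that differ only in an ending like _2 or _b are one class to them, and where a whole thing is asked for, a point or a joint stands for the part that bears it (a point fixed in the world has none). Each returns a list of dicts, best first, with "confidence" (0 to 1); they miss things now and then, are a little off and sometimes report something else, mostly with a low value. They report only what shows in the picture. A call takes as long as a camera call.
- r.cut_out(camera, target): "pixels" (400x640 bool, what is visible of it).
- r.place_of(camera, target): "centre" ([x, y, z] in m, in world coordinates, good to about 4 mm: a listed point, or the origin of a listed thing).
The state is a dict: "time_s": time; "joints": joint angles; "joint_velocities": joint speeds; "effort": joint torques, N m; "tcp_pos": TCP position; "ee_rot": TCP orientation; "wrist_force": force on the tool from outside, world axes, zero at the start; "moment": the same for the moment, N m; "gripper_width": opening from 0.0 (shut) to 1.0 (fully open).
Only numpy, scipy, OpenCV 4.12 (cv2) and the standard library are available. Lean on these libraries where they do the work, as an engineer would, in place of code of your own. Each camera call takes 0.05 s, during which the arm holds its last target. There are 200 camera calls.

## Working session

There is one attempt and no reset: what is moved stays moved. The work goes in short steps, Python scripts to look and compute and a tool call to move; the robot and the scene stay as the last step left them, time stands still between calls to the robot, and variables do not carry over. Pictures are saved under pics/ and viewed, about 8 in all and at most 12, crops included, and the job is handed in when it is done.

Besides the shell and the picture viewer there is one more tool, called after "Request:" as name(argument=value, ...), one argument or row to a line, values as JSON. carry_out: Moves the arm, as the interface text tells. Its arguments: {"type":"object","properties":{"steps":{"type":"array","items":{"type":"array"}},"gripper":{"type":"number"}},"required":["steps"]}

```bash
mkdir -p pics; python3 - <<'E'
from station import r
import cv2,numpy as np
s=r.sense(); print(s['time_s'],s['tcp_pos'],np.round(s['ee_rot'],3).tolist(),s['gripper_width'])
a=r.capture("scene");b=r.capture("top")
cv2.imwrite('pics/scene1.png',a[:,:,::-1]);cv2.imwrite('pics/top1.png',b[:,:,::-1])
for c in("scene","top"):
  print(c,np.round(r.calibration(c)["world_from_camera"],3).tolist(),np.round(r.calibration(c)["camera_matrix"],1).tolist())
  for t in("blue_screw_grip","orange_screw_grip","lengthwise_bubble","crosswise_bubble"):
    print(c,t,[(np.round(d['centre'],4).tolist(),round(d['confidence'],2)) for d in r.place_of(c,t)][:3])
E
```

```text
0.0 [ 0.23151045 -0.57991     0.22146207] [[-0.929, -0.371, -0.001], [-0.371, 0.929, 0.002], [0.0, 0.002, -1.0]] 0.9981914024959001
scene [[-0.671, 0.325, -0.666, -0.088], [-0.741, -0.295, 0.603, 0.604], [-0.001, 0.899, 0.439, 0.478], [0.0, 0.0, 0.0, 1.0]] [[510.6, 0.0, 323.9], [0.0, 510.6, 207.4], [0.0, 0.0, 1.0]]
scene blue_screw_grip [([0.4454, 0.019, 0.0766], 0.87)]
scene orange_screw_grip [([0.5704, 0.2004, 0.0706], 0.8)]Traceback (most recent call last):
  File "<stdin>", line 9, in <module>
ValueError: it knows: blue_screw_grip, orange_screw_grip
```

```bash
python3 - <<'E'
from station import r
import cv2,numpy as np
c="top"
print(c,np.round(r.calibration(c)["world_from_camera"],3).tolist(),np.round(r.calibration(c)["camera_matrix"],1).tolist(),r.calibration(c)["D"])
for t in("blue_screw_grip","orange_screw_grip"):
    print(c,t,[(np.round(d['centre'],4).tolist(),round(d['confidence'],2)) for d in r.place_of(c,t)][:3])
print(r.sense()['time_s'])
E
```

```text
top [[0.03, 0.993, -0.113, 0.391], [-0.999, 0.026, -0.032, 0.073], [-0.028, 0.113, 0.993, 0.965], [0.0, 0.0, 0.0, 1.0]] [[385.8, 0.0, 321.0], [0.0, 385.8, 205.2], [0.0, 0.0, 1.0]] [-0.07764616  0.          0.          0.          0.        ]
top blue_screw_grip [([0.4441, 0.0201, 0.0765], 0.58)]
top orange_screw_grip [([0.5712, 0.2035, 0.0754], 0.42)]
0.3
```

View pics/top1.png

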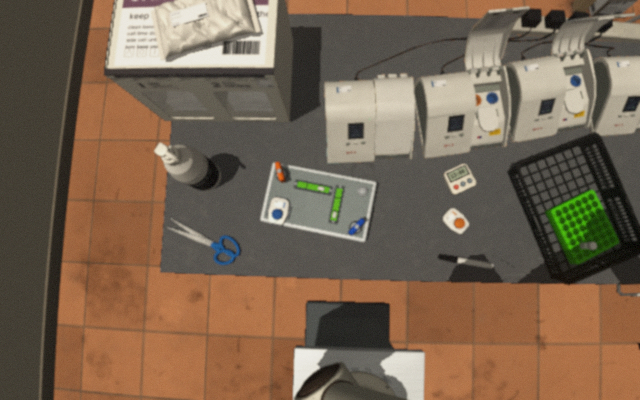

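View pics/scene1.png

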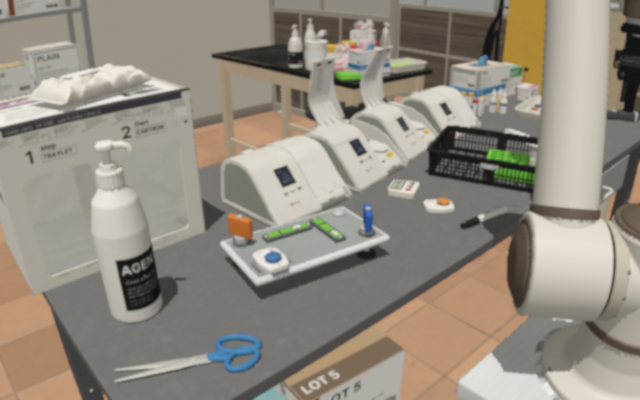

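```bash
python3 - <<'E'
from station import r
import cv2,numpy as np
s=r.sense();T=np.eye(4);T[:3,:3]=s['ee_rot'];T[:3,3]=s['tcp_pos']
c=r.calibration("wrist")
print(np.round(np.linalg.inv(T)@c["world_from_camera"],3).tolist(),np.round(c["camera_matrix"],1).tolist(),c["D"])
a=cv2.imread('pics/top1.png')[150:250,250:390];b=cv2.imread('pics/scene1.png')[195:285,215:395]
a=cv2.resize(a,(780,int(780/1.4)),interpolation=cv2.INTER_CUBIC)
cv2.imwrite('pics/top1c.png',a)
# target hover over mid stage, in tool axes
R=s['ee_rot'];print('shift cm',R.T@(np.array([.47,.1,.30])-s['tcp_pos'])*100)
E
```

```text
[[0.0, 0.952, 0.307, 0.085], [1.0, -0.001, 0.0, 0.001], [0.0, 0.307, -0.952, -0.162], [0.0, 0.0, 0.0, 1.0]] [[305.3, 0.0, 322.5], [0.0, 305.3, 197.6], [0.0, 0.0, 1.0]] [0.01958179 0.         0.         0.         0.        ]
shift cm [-47.35147519  54.35382795  -7.74445082]
```

View pics/top1c.png

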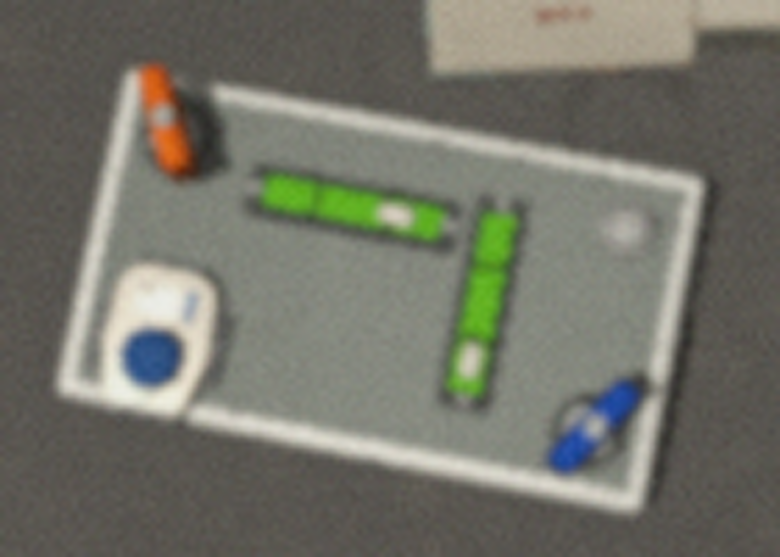

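Request:
carry_out(
  steps=[
    [[-42.2,52.1,0],32],
    [[-42.2,52.1,0],32],
    [[-42.2,52.1,0],32],
    [[-42.2,52.1,0],32],
    [[-42.2,52.1,0],32],
    [[-42.2,52.1,0],32],
    [[-42.2,52.1,0],32],
    [[-42.2,52.1,0],32],
    [[-42.2,52.1,0],32],
    [[-42.2,52.1,0],32],
    [[-42.2,52.1,0],32],
    [[-42.2,52.1,0],32],
    [[-42.2,52.1,0],32],
    [[-42.2,52.1,0],32],
    [[-42.2,52.1,0],32],
    [[-42.2,52.1,0],32],
    [[-42.2,52.1,0],32],
  ],
)

```text
time_s: 2.0
tcp_pos: [0.43, 0.0594, 0.2225]
ee_rot: [[-0.984, 0.179, -0.001], [0.179, 0.984, 0.001], [0.001, 0.0, -1.0]]
wrist_force: [0.8, -0.4, -1.5]
gripper_width: 1.001
```

```bash
cat > h.py <<'E'
from station import r
import cv2,numpy as np
def cam(name):
    c=r.calibration(name); return np.array(c["camera_matrix"]),np.array(c["D"]),np.array(c["world_from_camera"])
def proj(P,c):
    K,D,W=c; p=(np.asarray(P,float)-W[:3,3])@W[:3,:3]*[1,-1,-1]
    return cv2.projectPoints(p.reshape(-1,1,3),np.zeros(3),np.zeros(3),K,D)[0].reshape(-1,2)
def ray(uv,c):
    K,D,W=c; q=cv2.undistortPoints(np.asarray(uv,float).reshape(-1,1,2),K,D).reshape(-1,2)
    return W[:3,3],np.c_[q[:,0],-q[:,1],-np.ones(len(q))]@W[:3,:3].T
def onplane(uv,c,z):
    o,d=ray(uv,c); return o+d*((z-o[2])/d[:,2])[:,None]
def tri(obs):
    A=0;b=0
    for uv,c in obs:
        o,d=ray([uv],c);d=d[0]/np.linalg.norm(d[0]);M=np.eye(3)-np.outer(d,d);A=A+M;b=b+M@o
    return np.linalg.solve(A,b)
def ortho(img,c,x0,x1,y0,y1,z,s):  # metric top view, s px/m; row down = -x, col right = -y
    X,Y=np.meshgrid(np.arange(x1,x0,-1/s),np.arange(y1,y0,-1/s),indexing='ij')
    m=proj(np.stack([X,Y,0*X+z],-1).reshape(-1,3),c).reshape(X.shape+(2,)).astype(np.float32)
    return cv2.remap(img,m[...,0],m[...,1],cv2.INTER_CUBIC)
def axis(mask,c,z):
    v,u=np.nonzero(mask); P=onplane(np.c_[u,v],c,z)[:,:2]; m=P.mean(0); w,V=np.linalg.eigh(np.cov((P-m).T)); a=V[:,1]
    return m,np.degrees(np.arctan2(a[1],a[0])),(u.mean(),v.mean())
E
python3 - <<'E'
from h import *
cw=cam("wrist");ct=cam("top");cs=cam("scene")
img=r.capture("wrist");cv2.imwrite('pics/w1raw.png',img[:,:,::-1])
for t in("blue_screw_grip","orange_screw_grip"):
    d=r.place_of("wrist",t);print(t,[(np.round(e['centre'],4).tolist(),round(e['confidence'],2)) for e in d][:2])
    ob=[]
    for n,c in(("wrist",cw),("top",ct),("scene",cs)):
        q=r.cut_out(n,t)
        if q: m,a,uv=axis(q[0]["pixels"],c,.085);print(n,round(q[0]['confidence'],2),m.round(4),a.round(1),np.round(uv,1),q[0]['pixels'].sum())
        ob.append((uv,c))
    print('tri wrist+top+scene',tri(ob).round(4),tri([ob[0],ob[2]]).round(4))
o=ortho(img,cw,.40,.65,-.05,.27,.052,2400);o=cv2.resize(o,(768,600));cv2.imwrite('pics/w1.png',o[:,:,::-1])
print(r.sense()['time_s'])
E
```

```text
blue_screw_grip [([0.4473, 0.0141, 0.0794], 0.71)]
wrist 0.88 [0.4412 0.0226] 140.7 [288.9 203.8] 733
top 0.45 [0.4461 0.0191] 141.8 [356.4 225.7] 92
tri wrist+top+scene [0.4537 0.021  0.054 ] [0.458  0.0216 0.0517]
orange_screw_grip [([0.5708, 0.2011, 0.0794], 0.9)]
wrist 0.8 [0.5477 0.1912] -152.7 [457.8 267.7] 459
top 0.55 [0.5658 0.1974] -159.9 [280.7 172.3] 165
scene 0.95 [0.5438 0.2164] 154.7 [240.  228.2] 605
tri wrist+top+scene [0.5671 0.2002 0.066 ] [0.5636 0.2006 0.0679]
2.45
```

View pics/w1.png

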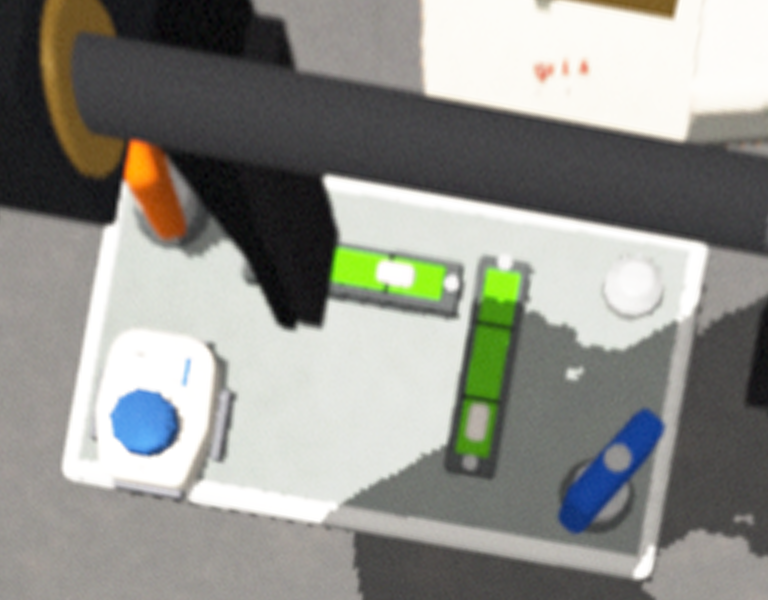

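Request:
carry_out(
  steps=[
    [[-2.3,-3.65,4],28.2],
    [[-2.3,-3.65,9],28.2],
    [[-2.3,-3.65,9.5],28.2],
    [[-2.3,-3.65,9.5],28.2],
    [[-2.3,-3.65,9.5],28.2],
    [[-2.3,-3.65,9.5],28.2],
  ],
  gripper=0,
)

```text
time_s: 3.05
tcp_pos: [0.4469, 0.0199, 0.1278]
ee_rot: [[-0.784, 0.621, 0.0], [0.621, 0.784, 0.001], [0.0, 0.001, -1.0]]
wrist_force: [0.3, -0.4, -0.1]
gripper_width: 0.548
```

```bash
python3 - <<'E'
from h import *
s=r.sense();print(s['tcp_pos'],s['time_s'],s['gripper_width'],s['ee_rot'][:2,:2])
cw=cam("wrist");img=r.capture("wrist")
ct=cam("top")
for e in r.place_of("wrist","blue_screw_grip")[:2]:print(e)
q=r.cut_out("wrist","blue_screw_grip")[0];m,a,uv=axis(q['pixels'],cw,.092);print(m,a,uv,q['confidence'])
for z in(.0,.06,.077,.092):print(z,proj([s['tcp_pos'][0],s['tcp_pos'][1],z],cw))
o=img[100:400,120:520];cv2.imwrite('pics/w2.png',cv2.resize(o[:,:,::-1],(800,600)))
E
```

```text
[0.44688408 0.01988567 0.12782773] 3.05 0.5482196040055997 [[-0.78357076  0.6213024 ]
 [ 0.62130252  0.78357029]]
{'centre': [0.4448, 0.0189, 0.0798], 'confidence': 0.74}
[0.44018043 0.02458055] 139.5662693731071 (np.float64(321.5247813411079), np.float64(216.53352769679302)) 0.84
0.0 [[322.19211313 190.49230089]]
0.06 [[322.20180756 211.75875333]]
0.077 [[322.20541818 219.71161687]]
0.092 [[322.20904801 227.72465649]]
```

View pics/w2.png

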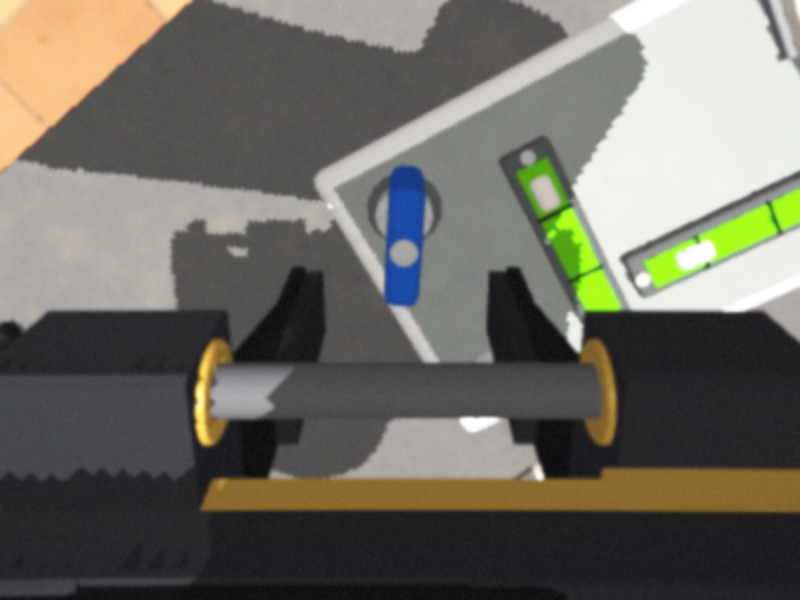

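Request:
carry_out(
  steps=[
    [[-0.1,0,3.5],2],
    [[-0.1,0,6.8],2],
    [[-0.1,0,6.8],2],
    [[-0.1,0,6.8],2],
  ],
)

```text
time_s: 3.6
tcp_pos: [0.448, 0.0196, 0.0606]
ee_rot: [[-0.762, 0.648, 0.001], [0.648, 0.762, 0.001], [-0.0, 0.001, -1.0]]
wrist_force: [0.1, 0.6, 1.3]
gripper_width: 0.502
```

Request:
carry_out(
  steps=[
    [[0,0,0],0],
    [[0,0,0],0],
    [[0,0,0],0],
    [[0,0,0],0],
    [[0,0,0],0],
  ],
  gripper=-1,
)

```text
time_s: 4.1
tcp_pos: [0.4473, 0.0188, 0.061]
ee_rot: [[-0.762, 0.647, -0.001], [0.647, 0.762, -0.001], [0.0, -0.001, -1.0]]
wrist_force: [-1.7, -2.5, 3.9]
gripper_width: 0.149
```

Request:
carry_out(
  steps=[
    [[0,0,0],-6],
    [[0,0,0],-12],
    [[0,0,0],-18],
    [[0,0,0],-24],
    [[0,0,0],-30],
    [[0,0,0],-36],
    [[0,0,0],-42],
    [[0,0,0],-48],
    [[0,0,0],-54],
    [[0,0,0],-60],
    [[0,0,0],-60],
    [[0,0,0],-60],
  ],
)

```text
time_s: 5.3
tcp_pos: [0.4476, 0.0199, 0.061]
ee_rot: [[-0.942, -0.336, 0.0], [-0.336, 0.942, 0.001], [-0.0, 0.001, -1.0]]
wrist_force: [-1.5, 6.0, -0.1]
gripper_width: 0.145
```

```bash
python3 - <<'E'
from h import *
s=r.sense();print(s['tcp_pos'],s['time_s'],s['gripper_width'],s['wrist_force'],s['moment'])
img=r.capture("wrist");cv2.imwrite('pics/w3.png',cv2.resize(img[100:400,240:640,::-1],(800,600)))
E
```

```text
[0.44757216 0.01993748 0.06101353] 5.3 0.1452445452227328 [-1.48004073  5.95326399 -0.09126697] [1.62054    0.44899531 0.05683333]
```

View pics/w3.png

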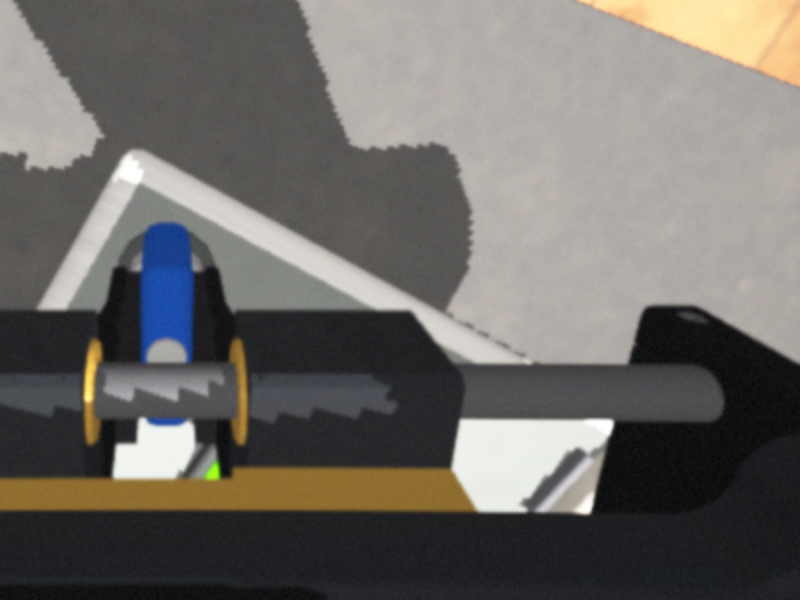

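Request:
carry_out(
  steps=[
    [[0,0,0],0],
    [[0,0,0],0],
    [[0,0,0],0],
    [[0,0,0],0],
    [[0,0,-4.5],0],
    [[0,0,-9],0],
    [[0,0,-13],0],
    [[0,0,-13],0],
  ],
  gripper=0,
)

```text
time_s: 6.15
tcp_pos: [0.4512, 0.0206, 0.1968]
ee_rot: [[-0.941, -0.337, 0.013], [-0.337, 0.941, 0.004], [-0.013, -0.0, -1.0]]
wrist_force: [1.1, 0.5, -1.4]
gripper_width: 0.499
```

Request:
carry_out(
  steps=[
    [[-14.8,10.6,0],0],
    [[-14.8,10.6,0],0],
    [[-14.8,10.6,0],0],
    [[-14.8,10.6,0],0],
    [[-14.8,10.6,0],0],
    [[-14.8,10.6,0],0],
  ],
)

```text
time_s: 6.75
tcp_pos: [0.5543, 0.1704, 0.1972]
ee_rot: [[-0.941, -0.338, 0.01], [-0.338, 0.941, 0.003], [-0.011, -0.001, -1.0]]
wrist_force: [0.1, 1.1, -1.2]
gripper_width: 0.497
```

```bash
python3 - <<'E'
from h import *
s=r.sense();print(s['tcp_pos'],s['time_s'],s['gripper_width'],np.degrees(np.arctan2(s['ee_rot'][1,0],s['ee_rot'][0,0])),s['joints'])
cw=cam("wrist");img=r.capture("wrist")
for e in r.place_of("wrist","orange_screw_grip")[:2]:print(e)
q=r.cut_out("wrist","orange_screw_grip")[0];m,a,uv=axis(q['pixels'],cw,.092);print(m,a,uv,q['confidence'])
for n in("top","scene"):
  r.capture(n)
  for e in r.place_of(n,"orange_screw_grip")[:1]:print(n,e)
o=ortho(img,cw,.42,.62,-.0,.25,.052,3200)[:600,:800];cv2.imwrite('pics/w4.png',o[:,:,::-1]);print(o.shape)
W=cw[2];print('cam',W[:3,3])
E
```

```text
[0.55427553 0.17043817 0.19721451] 6.75 0.4974527682417443 -160.2706041664633 [  33.18354335   18.46014195   -8.80929877    0.19564615  -62.14638828
 -103.54484584]
{'centre': [0.5761, 0.2027, 0.0803], 'confidence': 0.7}
[0.56251616 0.19764105] -157.423287093808 (np.float64(345.7502799552072), np.float64(212.63381858902576)) 0.71
top {'centre': [0.569, 0.2036, 0.078], 'confidence': 0.39}
scene {'centre': [0.5697, 0.2002, 0.071], 'confidence': 0.78}
(600, 800, 3)
cam [0.47170368 0.14214636 0.35853152]
```

View pics/w4.png

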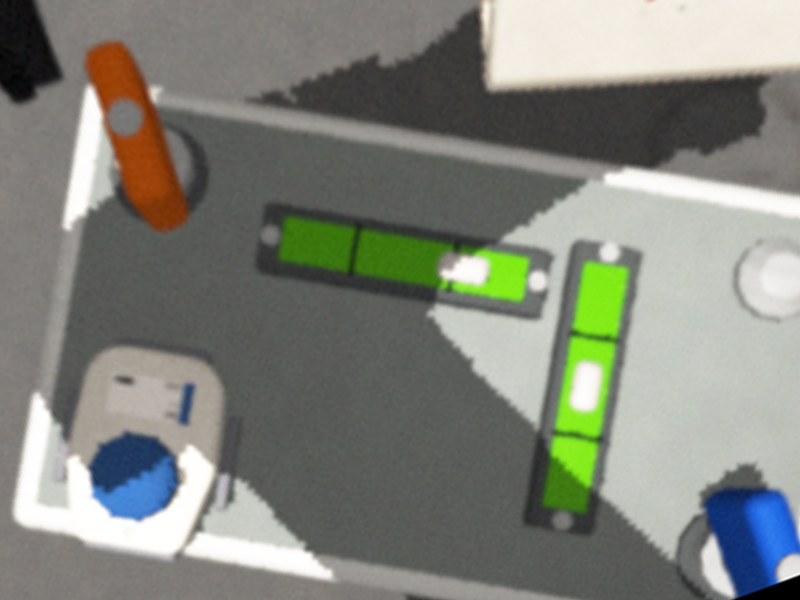

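Request:
carry_out(
  steps=[
    [[-2.3,2.5,2],0],
    [[-2.3,2.5,6],0],
    [[-2.3,2.5,6],0],
    [[-2.3,2.5,9.5],0],
    [[-2.3,2.5,13.6],0],
    [[-2.3,2.5,13.6],0],
    [[-2.3,2.5,13.6],0],
  ],
)

```text
time_s: 7.8
tcp_pos: [0.5703, 0.2013, 0.065]
ee_rot: [[-0.941, -0.337, 0.014], [-0.337, 0.942, 0.004], [-0.015, -0.001, -1.0]]
wrist_force: [1.7, 0.1, 0.8]
gripper_width: 0.498
```

Request:
carry_out(
  steps=[
    [[0,0,0],0],
    [[0,0,0],0],
    [[0,0,0],0],
    [[0,0,0],0],
    [[0,0,0],0],
  ],
  gripper=-1,
)

```text
time_s: 8.3
tcp_pos: [0.5704, 0.2014, 0.0656]
ee_rot: [[-0.941, -0.337, 0.015], [-0.337, 0.942, 0.004], [-0.015, -0.001, -1.0]]
wrist_force: [-0.6, -0.1, 1.3]
gripper_width: 0.148
```

Request:
carry_out(
  steps=[
    [[0,0,0],6],
    [[0,0,0],12],
    [[0,0,0],18],
    [[0,0,0],24],
    [[0,0,0],30],
    [[0,0,0],36],
    [[0,0,0],42],
    [[0,0,0],45],
    [[0,0,0],45],
    [[0,0,0],45],
  ],
)

```text
time_s: 9.3
tcp_pos: [0.5703, 0.2008, 0.0656]
ee_rot: [[-0.904, 0.426, 0.014], [0.426, 0.904, 0.003], [-0.012, 0.009, -1.0]]
wrist_force: [-0.1, -2.3, 1.3]
gripper_width: 0.15
```

Request:
carry_out(
  steps=[
    [[0,0,0],0],
    [[0,0,0],0],
    [[0,0,0],0],
    [[0,0,0],0],
    [[0,0,-4.5],0],
    [[0,0,-9],0],
    [[0,0,-13],0],
    [[0,0,-13],0],
  ],
  gripper=0,
)

```text
time_s: 10.1
tcp_pos: [0.5718, 0.2022, 0.203]
ee_rot: [[-0.905, 0.425, 0.027], [0.425, 0.905, 0.01], [-0.02, 0.02, -1.0]]
wrist_force: [0.6, 0.6, -0.0]
gripper_width: 0.501
```

```bash
python3 - <<'E'
from h import *
s=r.sense();print(s['tcp_pos'],s['time_s'],s['gripper_width'],s['ee_rot'][:2,0],s['wrist_force'])
cw=cam("wrist");img=r.capture("wrist")
o=ortho(img,cw,.42,.62,-.0,.25,.052,3200)[:600,:800];cv2.imwrite('pics/w5.png',o[:,:,::-1])
E
```

```text
[0.57182867 0.20215324 0.2029607 ] 10.1 0.5013522795948041 [-0.90478553  0.42538471] [ 0.5906655   0.57947482 -0.025982  ]
```

View pics/w5.png

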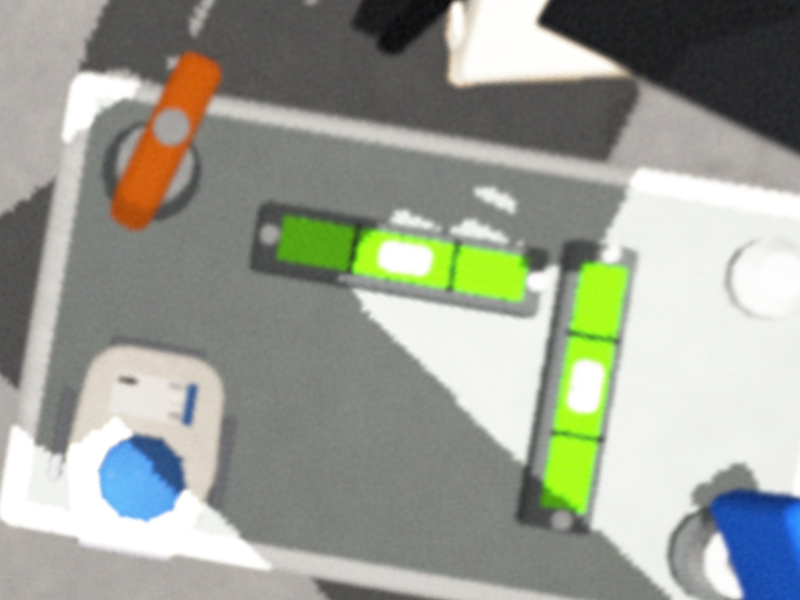

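Both bubbles sit centred between their lines: the crosswise one at about (405,258) between lines at x≈356 and 453, and the lengthwise one at about (586,386) between lines at y≈337 and 436. The gripper is open and clear, so I'm handing the job in.

```bash
python3 -c "
from station import r
print(r.finish_job())"
```

```text
the job is handed in; nothing more can be done
None
```

I levelled the stage by turning the blue screw about 60° counter-clockwise and the orange screw about 45° clockwise. I then let go of both and handed the job in at about 10 s on the robot's clock.

- **Bubbles:** The last wrist picture, taken with the gripper open and about 14 cm up, shows both bubbles centred between their lines. Each is within about 1 mm of the middle; 7 mm is allowed.
- **Forces:** Readings stayed at or below about 6 N after every move.
- **Checks that disagreed:**
  - **Blue screw position:** one network reading was about 5 mm off the others. I used the bar's axis disc in the picture instead, and the grip held.
  - **Height triangulation:** combining the cut-outs gave heights that were too low (0.05–0.07 m), because the arm hid part of the bars, so I did not use it. For the grasp height I used the networks' values (0.071–0.080 m) and the 77 mm in your text.
  - **Orange grip:** it ended about 5 mm higher on the bar than planned, but it turned the screw the full amount.

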